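# Issue one culture dish with one turn of the dish feeder's flywheel

## Task

Issue one dish from the hand-cranked dish feeder: take the upright crank handle on top of its flywheel and turn the wheel clockwise (seen from above) through exactly one full revolution, so that the pusher goes out and comes fully home again. The bottom dish of the pile must lie on the landing and the handle must be back at the index tab where it started; then let go.

Things in the scene. Friction and masses are not known exactly. Their poses are not given: they have to be found in the camera images.
- handwheel (a joint): Turn (rad) of the feeder's flat-lying steel flywheel, 148 mm diameter, rim top 68 mm above the worktop. 0 at the start, handle over the index tab at the rear; grows clockwise seen from above; one revolution is 6.28. No stop or detent there: it can run on into a second stroke. Light friction (1 to 3 N at the handle) holds it. It drives a pusher 110 mm out (half turn) and back.
- crank_handle (a point): Middle of the black upright crank handle, 113 mm above the worktop. The handle is a round sleeve, 25 mm diameter, from 79 to 147 mm above the worktop, 60 mm from the wheel's axis; it spins freely on its pin, so a gripper holding it need not turn with the wheel. It moves on a level circle round the axis.
- hub (a point): Point on the flywheel's upright axis, 70 mm above the worktop, fixed to the feeder (does not turn with the wheel). x points along the feed, from wheel to pile to landing; z up. The handle rests 60 mm away along -x, the dish pile stands in a guide 133 mm along +x (guide tops 78 mm above the worktop), the landing is about 240 mm along +x.
- low_dish_centre (a point): Centre, half-way up, of the bottom one of three clear culture dishes (91 mm diameter, 16 mm high) piled in the feeder's guide; it lies flat on the feeder's plate, 12 mm above the worktop. The pusher slides it about 100 mm along the feed, under the gate, on to the landing, where it stays; the dishes above drop by one.

How it is judged:
By the outcome, as a careful person would: the job done as asked, in the order asked, and still so for the second after the job is handed in, with the robot touching nothing.
It also fails if it takes over 64 s, if anything falls off the work surface, if the arm or the gripper's body presses on something with over 40 N, if the wrist force passes 120 N, or if a joint passes its speed limit or range.

## Robot

A 7-joint arm with a two-finger parallel gripper is mounted at the origin on the work surface; the furniture and walls round the work are solid. World frame = base frame: x ahead of the robot, y to its left, z up, the work surface at z = 0. Lengths are in m, angles in rad, forces in N, time in s.
With the tool pointing down it reaches from about 0.4 to 0.85 m from the base axis. Payload 4.5 kg.
Tool frame: the origin (TCP) lies between the finger pads; the fingertips stand 11 mm ahead of it and the grasp point (between the pads) lies 8 mm behind it (r.nose_length is the distance from the TCP to the fingertips, in m); z points along the fingers, y is the line along which they close (so a half turn about z gives the same grasp; the last joint's range is limited). The gripper opens to 88 mm and grips with 3 to 60 N. Pads are 18 mm wide; open, the fingers measure 123 mm over their backs; the gripper's body (75 mm by 187 mm) begins 45 mm behind the grasp point.
Start: joints at [-1.26, 0.689, -0.195, 1.565, 0.157, 0.902, -0.215], TCP at [0.171, 0.601, 0.25] pointing down, gripper open.
Joint ranges: [-3.01, 3.01], [-0.46, 2.08], [-1.47, 1.51], [0.13, 2.56], [-1, 4.14], [0.04, 2.09], [-2.66, 2.66]. Speed limits (rad/s): [2.57, 2.57, 3.14, 3.14, 3.14, 3.14, 3.14].

## Interface

Orientations are given as a unit quaternion [x, y, z, w].
In Python, from plant import get_state, snapshot, camera_model, r gives the robot as it stands.
- The arm moves only by the shell command python3 -m inch 'ROWS' [FORCE]. ROWS is text: rows parted by semicolons, each of 7 numbers parted by spaces: the opening, from -1 (shut) to 1 (fully open), then the shift along the tool's x, y, z in m, then the turn, a rotation vector about the tool's x, y, z in rad. A call has 1 to 20 rows; each row shifts and turns the commanded pose from where the row before left it, along the tool's axes as they then stand; what a row does not reach is not made up. A row lasts 1/12 s, in which the tool goes at most 41.7 mm and 7.16 degrees, less where a joint would pass 70% of its speed; a pose out of reach is approached as far as the arm can. A call is refused whole if a number of a shift passes 0.0417 or a number of a turn 0.125, either way. A call with a gripper value outside its range is refused whole. The fingers move at their own pace and stop on an object; FORCE is the grip in N (left out, the last holds). Time passes only in rows, so rows that do not move let the fingers close. It gives the time, the measured TCP pose, the force, the opening and the grip force at its end, in the units of the state.
- get_state(): the state, without advancing time (a new reading comes with each control period).
- snapshot(name): name is "scene" or "top"; returns (picture, depth): 384x512x3 uint8, red, green, blue; 384x512 float32, m along the optical axis (not along the pixel's ray), 0 where there is no reading.
- camera_model(name): a dict with "intrinsics" (3x3 intrinsics, pixels), "view" (4x4, takes a point from world to camera coordinates). Camera axes: x right, y down, z forward; pixel columns grow to the right and rows downward; lengths in m; the calibration is good to about 2 mm. A picture is of the moment at which its call begins. camera_model takes no time and is no camera call.
- r.finish_job(): hands the job in; it is judged then, once.
The state is a dict: "clock": time; "q": joint angles; "qd": joint speeds; "joint_torque": joint torques, N m; "tool_pos": TCP position; "eef_rot": TCP orientation; "contact_force": force on the tool from outside, world axes, zero at the start; "moment": the same for the moment, N m; "opening": opening from 0.0 (shut) to 1.0 (fully open); "finger_force": force on a finger pad.
Only numpy, scipy, OpenCV 4.12 (cv2) and the standard library are available. Lean on these libraries where they do the work, as an engineer would, in place of code of your own. Each camera call takes 0.05 s, during which the arm holds its last target. There are 200 camera calls.

## Working session

There is one attempt and no reset: what is moved stays moved. The work goes in short steps, Python scripts to look and compute and a shell command to move; the robot and the scene stay as the last step left them, time stands still between calls to the robot, and variables do not carry over. Pictures are saved under pics/ and viewed, at most 10 in all, crops included, and the job is handed in when it is done.

```bash
mkdir -p pics; ls; python3 - <<'E'
from plant import *
import cv2,numpy as np
for n in("scene","top"):
    p,d=snapshot(n); cv2.imwrite(f"pics/{n}0.png",p[:,:,::-1]); np.save(f"pics/{n}0.npy",d)
    m=camera_model(n); print(n,m["intrinsics"],np.round(m["view"],4))
s=get_state(); print(s)
E
```

```text
pics
scene [[425.30780611   0.         256.75158386]
 [  0.         425.30780611 193.8060442 ]
 [  0.           0.           1.        ]] [[ 7.650e-01 -6.441e-01 -2.000e-04 -1.638e-01]
 [-3.620e-01 -4.297e-01 -8.272e-01  3.796e-01]
 [ 5.327e-01  6.329e-01 -5.618e-01  4.541e-01]
 [ 0.000e+00  0.000e+00  0.000e+00  1.000e+00]]
top [[360.64968797   0.         261.08515201]
 [  0.         360.64968797 181.8516629 ]
 [  0.           0.           1.        ]] [[ 0.0124 -0.9999  0.0072  0.3233]
 [-0.9832 -0.0135 -0.1821  0.4859]
 [ 0.1821 -0.0048 -0.9833  0.879 ]
 [ 0.      0.      0.      1.    ]]
{'clock': 0.1, 'q': array([-1.26018239,  0.68989233, -0.19450385,  1.56619584,  0.15729574,
        0.90249423, -0.21510608]), 'qd': array([ 1.46240959e-04, -1.70467047e-03, -3.94005058e-05, -3.41149499e-03,
       -2.37476553e-04,  8.97088680e-04, -9.20694556e-04]), 'joint_torque': array([-2.39164729e-03, -5.28506434e+01, -1.27136964e+00, -1.53834808e+01,
       -5.26138244e-02,  2.02340474e-03,  3.59246201e-05]), 'tool_pos': array([0.17071085, 0.60068774, 0.24900643]), 'eef_rot': array([ 1.37940874e-01,  9.90440142e-01, -7.98954635e-04, -4.96524438e-05]), 'contact_force': array([-0.20989483,  0.78640737, -0.14535615]), 'moment': array([ 0.01312426,  0.06710115, -0.00843464]), 'finger_force': 0.0, 'opening': 0.9999834451832506}
```

View pics/scene0.png

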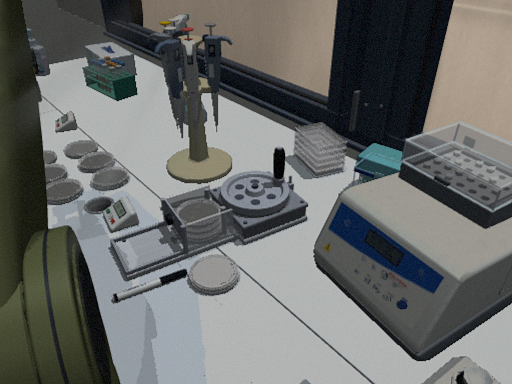

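View pics/top0.png

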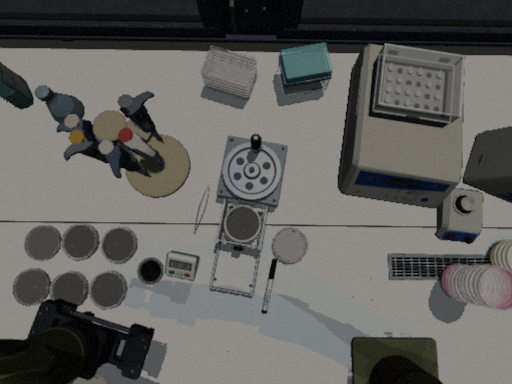

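The scene view shows the black handle at about (279,163) and the hub at (256,188). The top view shows the handle at (256,142), the hub at (251,171) and the landing at (234,270), so the feed runs toward the robot.

```bash
cat > h.py <<'E'
import numpy as np
from plant import *
def cloud(n,d):
    m=camera_model(n);K=np.array(m["intrinsics"]);V=np.array(m["view"])
    v,u=np.indices(d.shape); c=np.stack([(u-K[0,2])/K[0,0]*d,(v-K[1,2])/K[1,1]*d,d],-1)
    w=(c-V[:3,3])@V[:3,:3]; w[d<=0]=np.nan; return w
E
python3 - <<'E'
from h import *
from scipy.optimize import least_squares
C={n:cloud(n,np.load(f"pics/{n}0.npy")) for n in("scene","top")}
print("hub px",C["top"][171,251],C["scene"][188,256])
print("landing",C["top"][270,234],C["top"][224,242])
c0=C["top"][171,251]
for n in C:
    w=C[n].reshape(-1,3); w=w[np.linalg.norm(w[:,:2]-c0[:2],axis=1)<.11]
    h=w[w[:,2]>.088]; print(n,"handle n",len(h),"min",h.min(0).round(4),"max",h.max(0).round(4))
    f=least_squares(lambda p:np.hypot(*(h[:,:2]-p[:2]).T)-.0125,h[:,:2].mean(0)+([.005,.005] if n=="scene" else [0,0]),loss="soft_l1",f_scale=.002);print(" handle xy",f.x.round(4),f.cost)
    rim=w[(w[:,2]>.060)&(w[:,2]<.075)]
    print(" rim",len(rim),np.median(rim[:,2]),np.percentile(rim[:,:2],[.5,99.5],axis=0).round(4).tolist())
    k=np.hypot(*(rim[:,:2]-c0[:2]).T); 
    # outer-rim fit: farthest point per angular bin
    c=c0[:2].copy()
    for _ in range(5):
        a=np.arctan2(*(rim[:,:2]-c).T); r_=np.hypot(*(rim[:,:2]-c).T)
        b=((a+np.pi)/.15).astype(int)
        e=np.array([rim[b==i][np.argmax(np.where(r_[b==i]<.079,r_[b==i],0))][:2] for i in np.unique(b)])
        f=least_squares(lambda p:np.hypot(*(e-p[:2]).T)-p[2],[*c,.074],loss="soft_l1",f_scale=.002);c=f.x[:2]
    print(" hub fit",f.x.round(4))
    for z in np.arange(0,.16,.01):pass
# obstacles near handle circle above z .10
w=C["top"].reshape(-1,3);s=w[(np.linalg.norm(w[:,:2]-c0[:2],axis=1)<.25)&(w[:,2]>.1)]
g={}
for p in s: g.setdefault(tuple((p[:2]/.04).round().astype(int)),[]).append(p[2])
for k in sorted(g): print((np.array(k)*.04).round(2),round(max(g[k]),3),len(g[k]))
E
```

```text
hub px [0.50146213 0.3549986  0.08114116] [0.50326    0.34580989 0.07387413]
landing [0.25972933 0.39509281 0.01339332] [0.37254059 0.37525668 0.0605345 ]
scene handle n 313 min [0.5517 0.3316 0.0885] max [0.5772 0.3535 0.152 ]
 handle xy [0.5662 0.3462] 0.0004928989412506298
 rim 2071 0.06537975637883778 [[0.3994, 0.2812], [0.5952, 0.4247]]
 hub fit [0.5051 0.3538 0.0738]
top handle n 133 min [0.5541 0.3315 0.0934] max [0.5756 0.3555 0.1534]
 handle xy [0.5683 0.344 ] 0.0004832903603298021
 rim 2587 0.0639133416770091 [[0.3948, 0.2828], [0.5761, 0.4231]]
 hub fit [0.5071 0.353  0.0732]
[0.44 0.12] 0.118 33
[0.44 0.56] 0.334 18
[0.44 0.6 ] 0.337 123
[0.48 0.12] 0.187 367
[0.48 0.52] 0.337 97
[0.48 0.56] 0.363 515
[0.48 0.6 ] 0.363 709
[0.52 0.12] 0.193 322
[0.52 0.56] 0.363 306
[0.52 0.6 ] 0.333 291
[0.56 0.12] 0.19 199
[0.56 0.32] 0.151 39
[0.56 0.36] 0.153 89
[0.56 0.52] 0.333 1
[0.56 0.56] 0.363 914
[0.56 0.6 ] 0.36 166
[0.6  0.12] 0.143 4
[0.6  0.52] 0.333 36
[0.6  0.56] 0.336 62
```

Handle is about (0.567, 0.345) and hub about (0.506, 0.353), 61 mm apart, with tops at 0.152 and rim at 0.065. These match the given sizes. I'll turn the tool so its y lies along the feed, then approach by a route clear of the carousel.

```bash
python3 -m inch '1 0 0 0 0 0 0.1196;1 0 0 0 0 0 0.1196;1 0 0 0 0 0 0.1196;1 0 0 0 0 0 0.1196;1 0 0 0 0 0 0.1196;1 0 0 0 0 0 0.1196;1 0 0 0 0 0 0.1196;1 0 0 0 0 0 0.1196;1 0 0 0 0 0 0.1196;1 0 0 0 0 0 0.1196;1 0 0 0 0 0 0.1196;1 0 0 0 0 0 0.1196;1 0 0 0 0 0 0' && python3 -m inch '1 -0.0213 0.0211 0 0 0 0;1 -0.0213 0.0211 0 0 0 0;1 -0.0213 0.0211 0 0 0 0;1 -0.0213 0.0211 0 0 0 0;1 -0.0213 0.0211 0 0 0 0;1 -0.0213 0.0211 0 0 0 0;1 -0.0213 0.0211 0 0 0 0;1 -0.0213 0.0211 0 0 0 0;1 -0.0213 0.0211 0 0 0 0;1 -0.0213 0.0211 0 0 0 0;1 0 0 0 0 0 0;1 0 0 0 0 0 0'
cat > st.py <<'E'
from h import *
from scipy.spatial.transform import Rotation as R
s=get_state();print(s["clock"],"q",s["q"].round(2));M=R.from_quat(s["eef_rot"]).as_matrix();print("p",s["tool_pos"].round(4),"R",M.round(3).tolist())
H=np.array([.567,.345,.110]);print("to handle in tool axes",(M.T@(H-s["tool_pos"])).round(4),"F",s["contact_force"].round(1))
E
python3 st.py
```

```text
clock: 1.18
tool_pos: [0.1705, 0.601, 0.2492]
eef_rot: [0.756, 0.654, -0.0, 0.0]
contact_force: [-0.1, 0.1, 1.0]
opening: 0.999
finger_force: 0.0
clock: 2.18
tool_pos: [0.3509, 0.3591, 0.2498]
eef_rot: [0.756, 0.655, -0.0, 0.0]
contact_force: [-0.4, 0.8, 0.2]
opening: 1.004
finger_force: 0.0
2.1833 q [-1.    0.54  0.18  1.94 -0.14  0.68 -0.88]
p [0.3509 0.3591 0.2498] R [[0.142, 0.99, 0.0], [0.99, -0.142, -0.0], [-0.0, 0.0, -1.0]]
to handle in tool axes [0.0168 0.2159 0.1398] F [-0.4  0.8  0.2]
```

```bash
python3 -m inch '1 0.0021 0.027 0 0 0 0;1 0.0021 0.027 0 0 0 0;1 0.0021 0.027 0 0 0 0;1 0.0021 0.027 0 0 0 0;1 0.0021 0.027 0 0 0 0;1 0.0021 0.027 0 0 0 0;1 0.0021 0.027 0 0 0 0;1 0.0021 0.027 0 0 0 0;1 0 0 0 0 0 0;1 0 0 0.02 0 0 0;1 0 0 0.02 0 0 0;1 0 0 0.02 0 0 0;1 0 0 0.01 0 0 0;1 0 0 0 0 0 0'
python3 st.py; python3 - <<'E'
from h import *
import cv2
for n,(a,b,c,e) in {"scene":(100,240,180,340),"top":(90,230,180,330)}.items():
    p,d=snapshot(n); i=cv2.resize(p[a:b,c:e,::-1],None,fx=2.5,fy=2.5,interpolation=cv2.INTER_CUBIC); cv2.imwrite(f"pics/{n}1.png",i)
a=cv2.imread("pics/scene1.png");b=cv2.imread("pics/top1.png");cv2.imwrite("pics/both1.png",np.hstack([a,b]))
E
```

```text
clock: 3.35
tool_pos: [0.5631, 0.3477, 0.177]
eef_rot: [0.754, 0.657, -0.003, -0.001]
contact_force: [-0.5, -0.6, 0.1]
opening: 0.996
finger_force: 0.0
3.35 q [-0.7   0.83  0.14  1.52 -0.15  0.81 -0.63]
p [0.5631 0.3477 0.177 ] R [[0.137, 0.991, -0.005], [0.991, -0.137, -0.002], [-0.003, -0.005, -1.0]]
to handle in tool axes [-0.002   0.0046  0.0669] F [-0.5 -0.6  0.1]
```

View pics/both1.png

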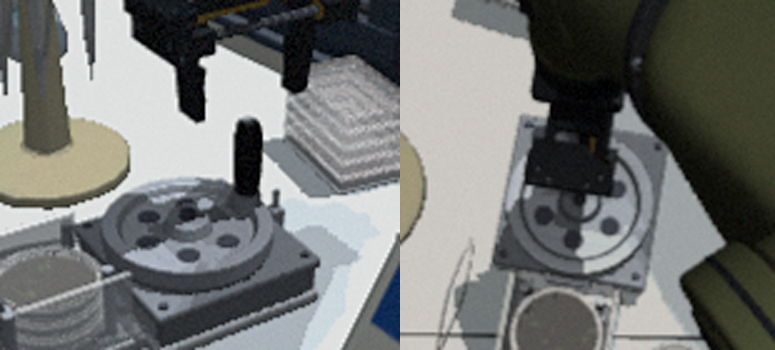

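The scene crop shows the fingers at (190,100) and (297,70), straddling the handle at (248,122). I'll descend and grip.

```bash
python3 -m inch '1 -0.002 0.0046 0.017 0 0 0;1 0 0 0.02 0 0 0;1 0 0 0.02 0 0 0;1 0 0 0.01 0 0 0;1 0 0 0 0 0 0;1 0 0 0 0 0 0' && python3 st.py && python3 -m inch '-1 0 0 0 0 0 0;-1 0 0 0 0 0 0;-1 0 0 0 0 0 0;-1 0 0 0 0 0 0;-1 0 0 0 0 0 0;-1 0 0 0 0 0 0;-1 0 0 0 0 0 0;-1 0 0 0 0 0 0;-1 0 0 0 0 0 0;-1 0 0 0 0 0 0' 15; python3 st.py
```

```text
clock: 3.95
tool_pos: [0.5706, 0.3448, 0.1136]
eef_rot: [0.755, 0.656, 0.001, 0.0]
contact_force: [0.5, 0.2, 0.1]
opening: 1.003
finger_force: 0.0
3.95 q [-0.68  0.91  0.13  1.54 -0.16  0.69 -0.62]
p [0.5706 0.3448 0.1136] R [[0.14, 0.99, 0.001], [0.99, -0.14, 0.001], [0.001, 0.001, -1.0]]
to handle in tool axes [-0.0003 -0.0036  0.0036] F [0.5 0.2 0.1]
clock: 4.78
tool_pos: [0.5671, 0.345, 0.1125]
eef_rot: [0.755, 0.656, -0.002, -0.002]
contact_force: [-4.8, -0.6, 6.8]
opening: 0.278
finger_force: 15.0
4.7833 q [-0.68  0.91  0.13  1.55 -0.16  0.7  -0.62]
p [0.5671 0.345  0.1125] R [[0.14, 0.99, -0.006], [0.99, -0.14, -0.0], [-0.001, -0.006, -1.0]]
to handle in tool axes [ 0.     -0.0001  0.0025] F [-4.8 -0.6  6.8]
```

```bash
python3 -m inch '-1 0 -0.0035 0 0 0 0;-1 0 0 0 0 0 0;-1 -0.01042 -0.00091 0 0 0 0;-1 -0.0101 -0.00271 0 0 0 0;-1 -0.00948 -0.00442 0 0 0 0;-1 -0.00857 -0.006 0 0 0 0;-1 -0.0074 -0.0074 0 0 0 0;-1 -0.006 -0.00857 0 0 0 0;-1 -0.00442 -0.00948 0 0 0 0;-1 -0.00271 -0.0101 0 0 0 0;-1 -0.00091 -0.01042 0 0 0 0;-1 0 0 0 0 0 0' 30
cat > w.py <<'E'
from h import *
s=get_state();p=s["tool_pos"];H=np.array([.5671,.345]);t=np.array([.990,-.140]);t/=np.linalg.norm(t);hub=H-.06*t
d=p[:2]-hub;x=d@[.14,.99];y=d@t;print(s["clock"],"theta",np.degrees(np.arctan2(-x,y))%360,"rad",np.hypot(x,y),"z",p[2],"F",s["contact_force"].round(1),"grip",s["opening"],s["finger_force"],"hub",hub)
E
python3 w.py
```

```text
clock: 5.78
tool_pos: [0.4971, 0.2952, 0.1126]
eef_rot: [0.755, 0.656, -0.0, -0.001]
contact_force: [-1.5, 3.3, -4.7]
opening: 0.273
finger_force: 30.0
5.7833 theta 92.27890708976757 rad 0.059152818057597596 z 0.11256137896201454 F [-1.5  3.3 -4.7] grip 0.27270610081868013 29.999182373285294 hub [0.50769109 0.35340126]
```

```bash
python3 -m inch '-1 0.00091 -0.01042 0 0 0 0;-1 0.00271 -0.0101 0 0 0 0;-1 0.00442 -0.00948 0 0 0 0;-1 0.006 -0.00857 0 0 0 0;-1 0.0074 -0.0074 0 0 0 0;-1 0.00857 -0.006 0 0 0 0;-1 0.00948 -0.00442 0 0 0 0;-1 0.0101 -0.00271 0 0 0 0;-1 0.01042 -0.00091 0 0 0 0;-1 0 0 0 0 0 0';python3 w.py; python3 - <<'E'
from h import *
import cv2
p,d=snapshot("scene");q,d=snapshot("top")
cv2.imwrite("pics/half.png",np.hstack([cv2.resize(i[...,::-1],None,fx=2,fy=2) for i in (p[140:290,90:290],q[130:280,170:370])]))
E
```

```text
clock: 6.62
tool_pos: [0.4485, 0.3645, 0.1126]
eef_rot: [0.755, 0.656, 0.001, -0.0]
contact_force: [5.3, 1.7, -6.2]
opening: 0.275
finger_force: 30.0
6.6167 theta 182.55693752655313 rad 0.06024817327002663 z 0.11260200681154336 F [ 5.3  1.7 -6.2] grip 0.2752678350933661 29.998690453357995 hub [0.50769109 0.35340126]
```

View pics/half.png

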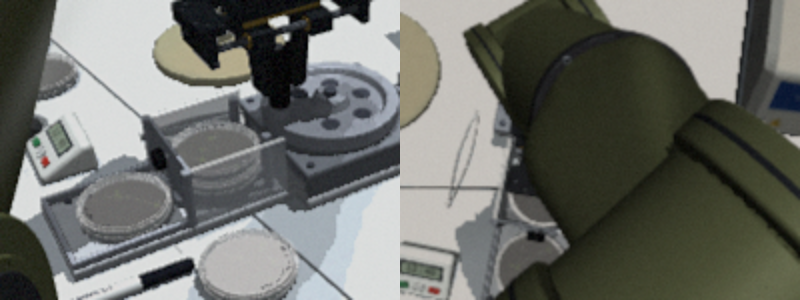

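The dish lies on the landing at about (130,205) in the left crop, with the handle at the half turn. I'll carry on round.

```bash
python3 -m inch '-1 0.01042 0.00091 0 0 0 0;-1 0.0101 0.00271 0 0 0 0;-1 0.00948 0.00442 0 0 0 0;-1 0.00857 0.006 0 0 0 0;-1 0.0074 0.0074 0 0 0 0;-1 0.006 0.00857 0 0 0 0;-1 0.00442 0.00948 0 0 0 0;-1 0.00271 0.0101 0 0 0 0;-1 0.00091 0.01042 0 0 0 0;-1 0 0 0 0 0 0';python3 w.py
```

```text
clock: 7.55
tool_pos: [0.516, 0.4137, 0.1126]
eef_rot: [0.755, 0.655, 0.0, -0.001]
contact_force: [2.4, 2.4, -4.2]
opening: 0.269
finger_force: 30.0
7.55 theta 269.76005781297397 rad 0.06083698189921551 z 0.11261556325429661 F [ 2.4  2.4 -4.2] grip 0.26868889658684675 29.999254932627082 hub [0.50769109 0.35340126]
```

```bash
python3 -m inch '-1 -0.00091 0.01042 0 0 0 0;-1 -0.00271 0.0101 0 0 0 0;-1 -0.00442 0.00948 0 0 0 0;-1 -0.006 0.00857 0 0 0 0;-1 -0.0074 0.0074 0 0 0 0;-1 -0.00857 0.006 0 0 0 0;-1 -0.00948 0.00442 0 0 0 0;-1 -0.0101 0.00271 0 0 0 0;-1 -0.01042 0.00091 0 0 0 0;-1 0 0 0 0 0 0;-1 0 0 0 0 0 0;-1 0 0 0 0 0 0';python3 w.py
```

```text
clock: 8.55
tool_pos: [0.5667, 0.3433, 0.1126]
eef_rot: [0.755, 0.655, -0.001, 0.001]
contact_force: [2.1, -1.6, -3.6]
opening: 0.273
finger_force: 30.0
8.55 theta 1.6956523119989755 rad 0.05983214130038983 z 0.11262991447254872 F [ 2.1 -1.6 -3.6] grip 0.272559966998588 29.999236268922687 hub [0.50769109 0.35340126]
```

```bash
python3 -m inch '-1 0.0015 0 0 0 0 0;-1 0 0 0 0 0 0;-1 0 0 0 0 0 0;-1 0 0 0 0 0 0';python3 w.py;python3 -m inch '-1 0 0 0 0 0 0;-1 0 0 0 0 0 0'; python3 w.py
```

```text
clock: 8.88
tool_pos: [0.5671, 0.3467, 0.1126]
eef_rot: [0.755, 0.656, 0.0, 0.0]
contact_force: [3.3, 0.1, -4.8]
opening: 0.27
finger_force: 30.0
8.8833 theta 358.3932510948963 rad 0.059836366710292084 z 0.11263384931488045 F [ 3.3  0.1 -4.8] grip 0.27037814521108483 29.998831772245467 hub [0.50769109 0.35340126]
clock: 9.05
tool_pos: [0.5672, 0.3467, 0.1127]
eef_rot: [0.755, 0.656, 0.0, -0.0]
contact_force: [3.9, 0.1, -6.4]
opening: 0.273
finger_force: 30.0
9.05 theta 358.40061698916617 rad 0.05984419259699318 z 0.11265585259377259 F [ 3.9  0.1 -6.4] grip 0.27342541287391825 29.99864336103201 hub [0.50769109 0.35340126]
```

```bash
python3 -m inch '-1 -0.0015 0 0 0 0 0;-1 0 0 0 0 0 0;-1 0 0 0 0 0 0;-1 0 0 0 0 0 0;-1 0 0 0 0 0 0';python3 w.py
```

```text
clock: 9.47
tool_pos: [0.5669, 0.3449, 0.1127]
eef_rot: [0.755, 0.655, 0.0, 0.0]
contact_force: [4.0, -0.1, -8.2]
opening: 0.273
finger_force: 30.0
9.4667 theta 0.14178166677711293 rad 0.059807176468130725 z 0.11266772948656083 F [ 4.  -0.1 -8.2] grip 0.272689599426348 29.998372038826346 hub [0.50769109 0.35340126]
```

```bash
python3 -m inch '-1 0 0.003 0 0 0 0;-1 0 0 0 0 0 0;-1 0 0 0 0 0 0' 5; python3 w.py; python3 -m inch '1 0 0 0 0 0 0;1 0 0 0 0 0 0;1 0 0 0 0 0 0;1 0 0 0 0 0 0;1 0 0 0 0 0 0;1 0 0 0 0 0 0;1 0 0 0 0 0 0;1 0 0 0 0 0 0;1 0 0 0 0 0 0'; python3 w.py
```

```text
clock: 9.72
tool_pos: [0.5672, 0.3449, 0.1127]
eef_rot: [0.755, 0.656, -0.002, -0.002]
contact_force: [-5.4, -0.4, 1.4]
opening: 0.279
finger_force: 5.0
9.7167 theta 0.08108033086502116 rad 0.060106309232091835 z 0.1127201587062028 F [-5.4 -0.4  1.4] grip 0.2785447849314841 4.999828242944204 hub [0.50769109 0.35340126]
clock: 10.47
tool_pos: [0.5697, 0.3444, 0.1127]
eef_rot: [0.755, 0.655, 0.0, -0.0]
contact_force: [1.0, 0.1, 0.0]
opening: 0.937
finger_force: 0.0
10.4667 theta 0.25248196893890146 rad 0.062674938630505 z 0.11270882449638937 F [1.  0.1 0. ] grip 0.9367640438058962 0.0 hub [0.50769109 0.35340126]
```

Released cleanly. Next I lift up and retreat, so the camera can compare before and after.

```bash
python3 -m inch '1 0 0 -0.02 0 0 0;1 0 0 -0.03 0 0 0;1 0 0 -0.03 0 0 0;1 0 0 -0.03 0 0 0;1 0 0 -0.03 0 0 0;1 0 0 0 0 0 0;1 -0.0024 -0.027 0 0 0 0;1 -0.0024 -0.027 0 0 0 0;1 -0.0024 -0.027 0 0 0 0;1 -0.0024 -0.027 0 0 0 0;1 -0.0024 -0.027 0 0 0 0;1 -0.0024 -0.027 0 0 0 0;1 -0.0024 -0.027 0 0 0 0;1 -0.0024 -0.027 0 0 0 0;1 0 0 0 0 0 0' && python3 -m inch '1 0.0213 -0.0211 0 0 0 0;1 0.0213 -0.0211 0 0 0 0;1 0.0213 -0.0211 0 0 0 0;1 0.0213 -0.0211 0 0 0 0;1 0.0213 -0.0211 0 0 0 0;1 0.0213 -0.0211 0 0 0 0;1 0.0213 -0.0211 0 0 0 0;1 0.0213 -0.0211 0 0 0 0;1 0.0213 -0.0211 0 0 0 0;1 0.0213 -0.0211 0 0 0 0;1 0 0 0 0 0 0;1 0 0 0 0 0 0'
python3 - <<'E'
from h import *
import cv2
o=[]
for n,(a,b,c,e) in {"scene":(135,285,100,320),"top":(120,305,190,300)}.items():
    p,d=snapshot(n); old=cv2.imread(f"pics/{n}0.png"); new=p[...,::-1]
    cv2.imwrite(f"pics/{n}_end.png",new)
    w=cloud(n,d).reshape(-1,3);w=w[np.linalg.norm(w[:,:2]-[.506,.353],axis=1)<.11];h=w[w[:,2]>.088];print(n,len(h),h.min(0).round(4),h.max(0).round(4))
    k=lambda i:np.column_stack(np.nonzero(i.max(2)[120:185,235:300]<40)).mean(0) 
    print(k(old),k(new))
    if n=="scene": o=np.vstack([cv2.resize(i[a:b,c:e],None,fx=2,fy=2) for i in(old,new)])
    else:
        t=np.hstack([cv2.resize(i[a:b,c:e],(165,278)) for i in(old,new)]); t=cv2.copyMakeBorder(t,0,600-278,0,0,cv2.BORDER_CONSTANT); o=np.hstack([o,t])
cv2.imwrite("pics/end.png",o)
E
```

```text
clock: 11.72
tool_pos: [0.347, 0.3561, 0.2522]
eef_rot: [0.753, 0.658, -0.003, -0.001]
contact_force: [-0.6, 0.4, -0.1]
opening: 0.997
finger_force: 0.0
clock: 12.72
tool_pos: [0.1727, 0.5975, 0.252]
eef_rot: [0.754, 0.657, -0.0, -0.0]
contact_force: [-0.4, -0.1, -0.6]
opening: 1.001
finger_force: 0.0
scene 314 [0.5514 0.3307 0.0881] [0.5752 0.3538 0.1518]
[40.21587302 45.07936508] [40.17460317 44.98412698]
top 131 [0.5539 0.3315 0.088 ] [0.5752 0.3554 0.1541]
[26.43410853 20.13178295] [26.48837209 20.10852713]
```

View pics/end.png

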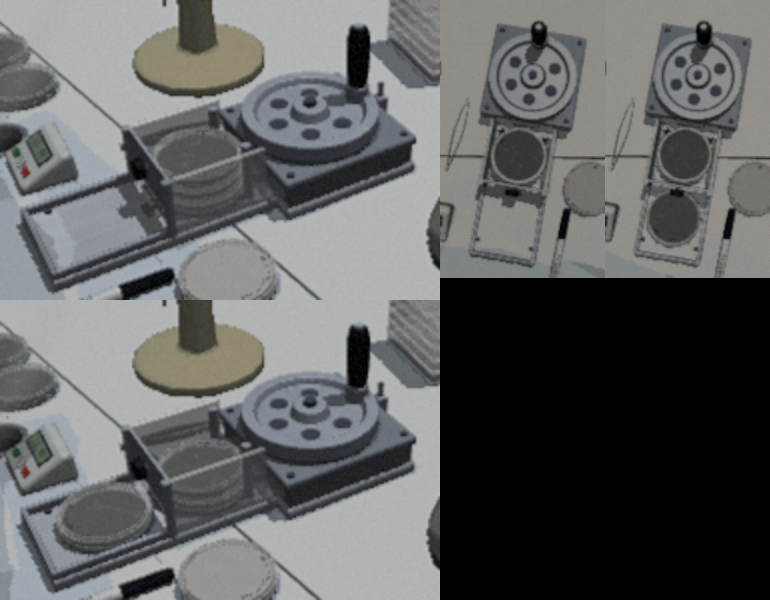

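The dish is on the landing at about (105,515), and the pile has dropped by one. The handle is within about 0.1 px of where it started.

```bash
python3 -c "from plant import r; print(r.finish_job())"
```

```text
the job is handed in; nothing more can be done
None
```

I turned the wheel one full clockwise revolution: the bottom dish is on the landing, the handle is back at its starting position within about 1°, and the gripper has let go. The job was handed in at about 13 s on the robot's clock.

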